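Put the reference ball away in its latched case

ROBOT

A 6-joint arm with a two-finger parallel gripper is mounted at the origin on the work surface. World frame = base frame: x ahead of the robot, y to its left, z up, the work surface at z = 0. Lengths are in m, angles in degrees, forces in N, time in s.
With the tool pointing down it reaches from about 0.4 to 0.825 m from the base axis. Payload 7 kg.
Tool frame: the origin (TCP) lies between the finger pads; the fingertips stand 11 mm ahead of it and the grasp point (between the pads) lies 8 mm behind it; z points along the fingers, y is the direction in which the jaws open and shut (so a half turn about z gives the same grasp; the last joint's range is limited). The gripper opens to 88 mm and grips with 3 to 60 N. Pads are 19 mm wide; open, the fingers measure 130 mm over their backs; the gripper's body (78 mm by 193 mm) begins 47 mm behind the grasp point.
Start: joints at [-56.316, 20.546, 0.682, 0, -70.136, -16.507], TCP at [0.199, -0.645, 0.238] pointing down, gripper open.
Joint ranges: [-176.03, 176.03], [-82.01, 121.73], [-58.28, 71.71], [-173.87, 95.51], [-174.79, -0.11], [-173.66, 173.66]. Speed limits (degrees/s): [136.94, 136.94, 172.46, 180, 180, 180].

INTERFACE

Orientations are given as [roll, pitch, yaw] about the fixed x, y, z axes, in that order (R = Rz(yaw) Ry(pitch) Rx(roll)).
In Python, from plant import r gives the robot as it stands.
- The arm moves only by the shell command python3 -m inch 'ROWS' [OPENING] [FORCE]. ROWS is JSON, a list of rows, each an object of numbers: "x", "y", "z": the shift along the tool's x, y, z as a fraction of full scale; "yaw": the turn about the tool's z as a fraction of full scale. In form: [{"x": .., "y": .., "z": .., "yaw": ..}, ...]. A call has 1 to 5 rows; each row shifts and turns the pose as measured when the row begins, along the tool's axes as they then stand; what a row does not reach is not made up. Full scale, the value 1, is 0.025 m for a shift and 4 degrees for a turn. A row lasts 1/12 s, in which the tool goes at most 41.7 mm and 7.16 degrees, less where a joint would pass 70% of its speed; a pose out of reach is approached as far as the arm can. A call with a number of a shift or a turn outside -1 to 1 is refused whole. A call with a gripper value outside its range is refused whole. OPENING is the opening, from -1 (shut) to 1 (fully open), set as the call begins (- or left out, the last holds). The fingers move at their own pace and stop on an object; FORCE is the grip in N (left out, the last holds). Time passes only in rows, so rows that do not move let the fingers close. It gives the time, the measured TCP pose, the force and the opening at its end, in the units of the state.
- r.get_state(): the state, without advancing time (a new reading comes with each control period).
- r.capture(name): name is "scene" or "top"; returns (picture, depth): 384x512x3 uint8, red, green, blue; 384x512 float32, m along the optical axis (not along the pixel's ray), 0 where there is no reading.
- r.camera_info(name): a dict with "mtx" (3x3 intrinsics, pixels), "k1" (the pictures are not rectified: a ray, as slopes to the right and down, at radius r is drawn at 1 + k1 r^2 times it, then the intrinsics apply), "pose" (4x4, takes a point from camera to world coordinates). Camera axes: x right, y down, z forward; pixel columns grow to the right and rows downward; lengths in m; the calibration is good to about 2 mm. A picture is of the moment at which its call begins. camera_info takes no time and is no camera call.
- r.close_job(): hands the job in, once; it reports no verdict.
The state is a dict: "time_s": time; "joints": joint angles; "qd": joint speeds; "joint_torque": joint torques, N m; "tcp_pos": TCP position; "eef_rot": TCP orientation; "contact_force": force on the tool from outside, world axes, zero at the start; "moment": the same for the moment, N m; "gripper_width": finger opening in m.
Only numpy, scipy, OpenCV 4.12 (cv2) and the standard library are available. Lean on these libraries where they do the work, as an engineer would, in place of code of your own. Each camera call takes 0.05 s, during which the arm holds its last target. There are 200 camera calls.

TASK

Put the white reference ball away: swing the latch lever on the storage case fully aside, off the clear lid, and raise the lid by its bar until it stands upright and stays there by itself. Then take the ball from its stand and lower it gently, without dropping it, into the empty cup inside the case, and leave it resting there with the lid still up and the lever still aside. Do not shove or tip the steel cylinder, the V-block or the mouse.

Things in the scene. Friction and masses are not known exactly. Their poses are not given: they have to be found in the camera images.
- case: Black open case fixed to the bench, 180 (x) x 280 (y) x 100 mm high, walls and floor 6 mm; a 50 mm high divider along x makes two compartments of 168 x 131 mm. Origin: centre of its underside; -x is its front. A latch boss stands 46 mm out of the front at y = 28 to 72 mm, 108 mm high. One compartment holds the cup, the other a fixed wooden box of gauge blocks (top at 48 mm); which varies.
- lid (a joint): Angle of the clear flat lid (180 x 280 x 6 mm, its top 107 mm above the bench when shut), hinged along the case's far (+x) top edge: 0 shut, 1.57 upright, 1.9 the stop. A stiff hinge: it stays at any angle. The lever over it holds it shut.
- lid_bar (a point): Middle of the lid's dark pull bar: 12 mm diameter, 100 mm long, parallel to the hinge (case y), in the lid's plane, 35 mm in front of its front edge, clear all round (29 mm to the case wall). Shut: 103 mm above the bench, at x = -125, y = -65 mm in the case frame. It and its axes turn with the lid: y along the bar, -x away from the hinge.
- lid_hinge (a point): Point on the lid's hinge axis, in the middle of the case's width: 215 mm behind the bar, 103 mm above the bench. The axis runs along its y; the lid opens by turning about +y (the bar goes up and then away from the robot).
- latch (a joint): Angle of the steel latch lever about its upright pivot: about 0 when it points over the lid (case +x), grows as it swings level towards case +y (anticlockwise from above), stop at 1.9. It clears the lid from 1.37 on and stays where it is left.
- latch_grip (a point): Point on the axis of the lever's upright black round grip (20 mm diameter, 48 mm tall, from 120 to 168 mm above the bench), at 146 mm height, 80 mm from the pivot. The lever below it is a bar 16 mm wide, 10 mm thick, its underside 2.5 mm above the lid.
- latch_pivot (a point): The lever's upright pivot axis, on the boss in front of the case: at x = -118, y = 50 mm in the case frame, 114 mm above the bench.
- ball_center (a point): Centre of the white ceramic reference ball, 60 mm diameter, about 0.4 kg. At the start it rests on its stand with its centre about 77 mm above the bench.
- stand: Ball stand fixed to the bench: a disc 84 mm diameter, 10 mm high, with an open cup of 54 mm outer and 40 mm inner diameter on it, rim 55 mm above the bench. Origin: centre of its underside.
- cup_rim (a point): Centre of the mouth of the empty round cup fixed inside the case, near the middle of its compartment: 54 mm outer, 40 mm inner diameter, rim 30 mm above the case's floor (36 mm above the bench). The ball rests on the rim with its centre 22 mm above this point, its top below the case's edge.
- square: Bystander: upright steel cylinder, 60 mm diameter, 120 mm tall, loose. Origin: centre of its underside. The stand and this cylinder may change places.
- vblock: Bystander: dark steel V-block, 90 x 60 x 42 mm, loose. Origin: centre of its underside.
- mouse: Bystander: black computer mouse, 110 x 62 x 26 mm, loose. Origin: centre of its underside.
- ball: The white ceramic reference ball, 60 mm diameter (its own origin turns as it rolls: use ball_center), about 0.4 kg. At the start it rests on its stand with its centre about 77 mm above the bench.
- cup: The cup in the case, see cup_rim. Origin: centre of its underside, on the case's floor.
Things that resemble listed ones, but are neither listed nor needed, are in the scene too. Leave any pink or yellow look-alike of the ball alone.

How it is judged (in metres and radians):
On the way, in this order (a step that is already met when the one before it is completed fails the run):
1. the latch lever is swung aside, off the lid (value of joint latch above 1.4 rad and value of joint lid below 0.15 rad), for 0.1 s.
2. the lid stands up (value of joint lid above 1.35 rad and value of joint latch above 1.4 rad), for 0.2 s.
At the end, for the whole second after the job is handed in: The ball rests in the cup inside the case (centre within 6 mm of the cup's axis and 16 to 28 mm above its rim, at rest), the lid stands at 1.35 rad or more and the latch lever at 1.4 rad or more (all of step 2 and horizontal distance between ball_center and cup_rim below 0.006 m and z of ball_center in the frame of cup_rim between 0.016 and 0.028 m and linear speed of ball below 0.02 m/s and velocity of joint lid below 0.05 rad/s); the robot touches nothing.
It fails at once if the ball is let fall into the cup, or comes down on it fast (over 0.35 m/s close to the cup) (linear speed of ball above 0.35 m/s and distance between ball_center and cup_rim below 0.06 m).
It fails at once if the ball is pressed or knocked hard against the cup or the case (contact force over 30 N) (contact force between ball and cup above 30 N or contact force between ball and case above 30 N).
It fails at once if the steel cylinder, the V-block or the mouse is shifted by more than 30 mm or tipped (distance of any of square, vblock, mouse from where it was at the start of the episode above 0.03 m or angle between any of square, vblock, mouse's own z axis and vertical above 0.35 rad).
It also fails if it takes over 72 s, if anything falls off the work surface, if the arm or the gripper's body presses on something with over 40 N, if the wrist force passes 120 N, or if a joint passes its speed limit or range.

## Working session

There is one attempt and no reset: what is moved stays moved. The work goes in short steps, Python scripts to look and compute and a shell command to move; the robot and the scene stay as the last step left them, time stands still between calls to the robot, and variables do not carry over. Pictures are saved under pics/ and viewed, about 8 in all and at most 12, crops included, and the job is handed in when it is done.

```bash
mkdir -p pics; cat > h.py <<'E'
import numpy as np, cv2
from plant import r
def snap(n,fn=None,crop=None,scale=1):
    im,d=r.capture(n)
    np.savez('/tmp/'+n+'.npz',im=im,d=d)
    if fn:
        o=im[...,::-1]
        if crop: a,b,c,e=crop;o=o[b:e,a:c]
        cv2.imwrite('pics/'+fn,cv2.resize(np.ascontiguousarray(o),None,fx=scale,fy=scale,interpolation=cv2.INTER_CUBIC))
    return im,d
def cloud(n,d):
    ci=r.camera_info(n);K=np.array(ci['mtx']);k=ci['k1'];P=np.array(ci['pose'])
    v,u=np.mgrid[:d.shape[0],:d.shape[1]]
    p=cv2.undistortPoints(np.stack([u.ravel(),v.ravel()],1).astype(float)[:,None],K,np.array([k,0,0,0.]))[:,0]
    z=d.ravel();X=np.c_[p*z[:,None],z]@P[:3,:3].T+P[:3,3]
    return X.reshape(*d.shape,3)
def proj(n,X):
    ci=r.camera_info(n);P=np.linalg.inv(np.array(ci['pose']));X=np.atleast_2d(X)@P[:3,:3].T+P[:3,3]
    return cv2.projectPoints(X,np.zeros(3),np.zeros(3),np.array(ci['mtx']),np.array([ci['k1'],0,0,0.]))[0][:,0]
E
python3 - <<'E'
from h import *
for n in('scene','top'):
    im,d=snap(n,n+'0.png',None,1.5); print(n,np.array(r.camera_info(n)['pose']).round(3).tolist(),r.camera_info(n)['k1'])
print(r.get_state())
E
```

```text
scene [[0.734, 0.426, -0.529, 1.128], [0.679, -0.441, 0.587, -0.65], [0.016, -0.79, -0.613, 0.754], [0.0, 0.0, 0.0, 1.0]] -0.016362535815304384
top [[-0.03, -0.98, 0.199, 0.352], [-1.0, 0.029, -0.007, -0.046], [0.001, -0.199, -0.98, 1.3], [0.0, 0.0, 0.0, 1.0]] -0.027146082380184414
{'time_s': 0.1, 'joints': array([-5.63177969e+01,  2.05866661e+01,  6.36781681e-01, -1.54738002e-02,
       -7.01347057e+01, -1.65069526e+01]), 'qd': array([ 0.00037745, -0.06323464,  0.09749637,  0.06008957, -0.10383149,
       -0.09211204]), 'joint_torque': array([-2.97608225e-03, -5.84162736e+01,  2.93748701e+01,  7.01567575e+00,
        1.01236129e-02, -8.56055203e-05]), 'tcp_pos': array([ 0.19915829, -0.64450176,  0.23671395]), 'eef_rot': array([ 1.79914763e+02, -1.00891342e-02, -1.62830011e+02]), 'contact_force': array([ 0.066267  , -0.34711138, -0.48204196]), 'moment': array([0.04343496, 0.01134582, 0.02378874]), 'gripper_width': 0.08766246293669715}
```

View pics/scene0.png

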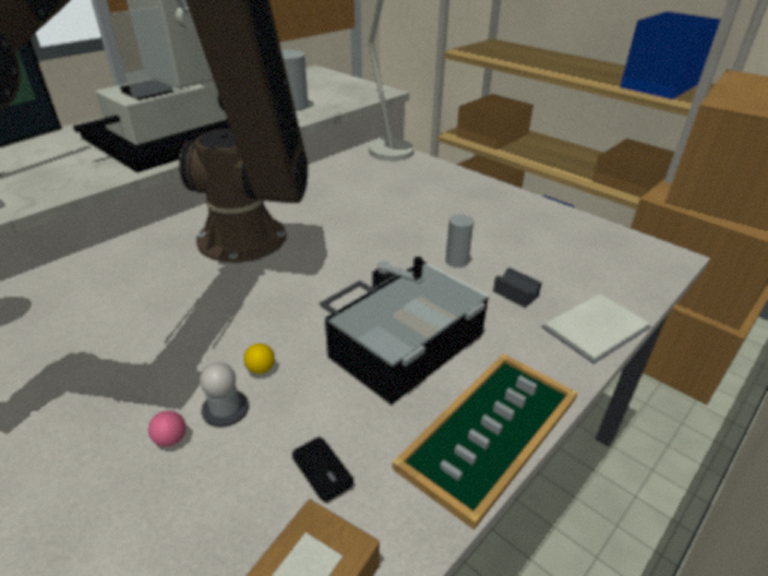

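View pics/top0.png

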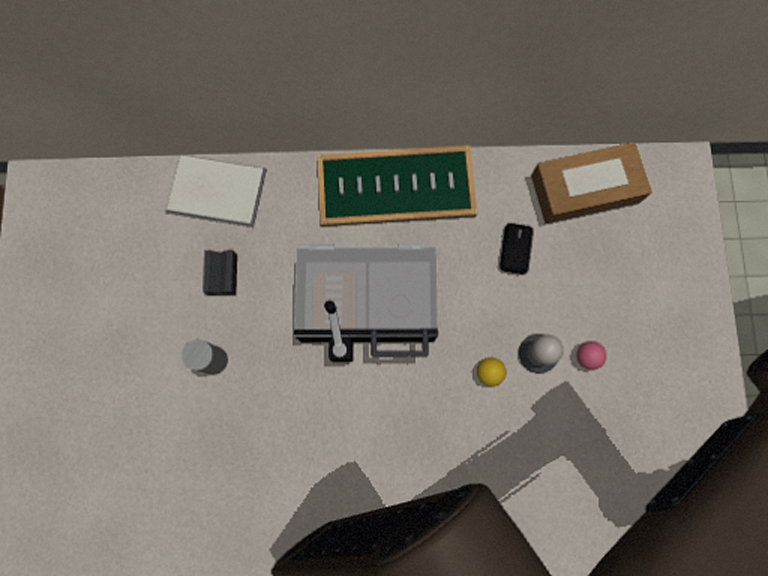

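Scene (picture pixels, 1.5x top view): white ball on its stand is at (545,350). Look-alikes are yellow (491,372) and pink (592,355), both on the bench. The case centre is about (366,293), the lever grip (330,306), its pivot (340,350), the pull bar about (400,352) and the cup about (400,305) under the lid.

```bash
cat >> h.py <<'E'
def onz(n,uv,z):
    ci=r.camera_info(n);P=np.array(ci['pose'])
    p=cv2.undistortPoints(np.array(uv,float).reshape(-1,1,2),np.array(ci['mtx']),np.array([ci['k1'],0,0,0.]))[:,0]
    D=np.c_[p,np.ones(len(p))]@P[:3,:3].T;return P[:3,3]+D*((np.broadcast_to(z,len(p))-P[2,3])/D[:,2])[:,None]
def sphere(n,im,d,uv,rad=12):
    X=cloud(n,d);v,u=np.mgrid[:d.shape[0],:d.shape[1]]
    m=(np.hypot(u-uv[0],v-uv[1])<rad)&(d>0);Q=X[m];
    from scipy.optimize import least_squares
    Q=Q[Q[:,2]>.06]
    return least_squares(lambda c:np.linalg.norm(Q-c,axis=1)-.03,Q.mean(0)-[0,0,.02],loss='soft_l1',f_scale=.002).x,len(Q)
E
python3 - <<'E'
from h import *
t=np.load('/tmp/top.npz');s=np.load('/tmp/scene.npz')
o=t['im'][150:260,180:400,::-1];cv2.imwrite('pics/crop1.png',cv2.resize(o,None,fx=3.6,fy=3.6,interpolation=cv2.INTER_CUBIC))
print('ball top',sphere('top',t['im'],t['d'],(545/1.5,350/1.5)));print('ball sc',sphere('scene',s['im'],s['d'],(218/1.5,380/1.5)))
X=cloud('top',t['d'])
# lid/case heights
for uv in[(366,295),(330,306),(340,350),(400,354),(400,305),(200,355),(220,272),(516,248)]:
    print(uv,X[int(uv[1]/1.5),int(uv[0]/1.5)].round(3))
m=(X[...,2]>.09)&(X[...,2]<.125)&(X[...,0]>.3)&(X[...,0]<.8)&(abs(X[...,1])<.3)
Q=X[m][:,:2].astype(np.float32);print(len(Q),cv2.minAreaRect(Q*1000))
S=cloud('scene',s['d'])
for n,Y in(('t',X),('s',S)):
    g=Y[(Y[...,2]>.13)&(Y[...,2]<.175)&(Y[...,0]>.45)&(Y[...,0]<.75)&(abs(Y[...,1])<.25)];print('grip',n,len(g),g.mean(0) if len(g) else 0,g[:,2].max() if len(g) else 0)
E
```

```text
ball top (array([ 0.47788513, -0.36701531,  0.07709502]), 330)
ball sc (array([ 0.47722491, -0.36846429,  0.07634226]), 417)
(366, 295) [ 0.593 -0.011  0.103]
(330, 306) [0.559 0.055 0.168]
(340, 350) [0.483 0.043 0.119]
(400, 354) [ 0.473 -0.072  0.107]
(400, 305) [ 0.569 -0.075  0.108]
(200, 355) [0.483 0.31  0.117]
(220, 272) [0.668 0.303 0.022]
(516, 248) [ 0.701 -0.331  0.025]
6259 ((583.17626953125, 74.58203125), (238.85475158691406, 455.8316650390625), 1.3680816888809204)
grip t 53 [0.56152995 0.05605156 0.16143872] 0.17402771573422005
grip s 82 [0.56798383 0.04988602 0.15290462] 0.16933910047873912
```

View pics/crop1.png

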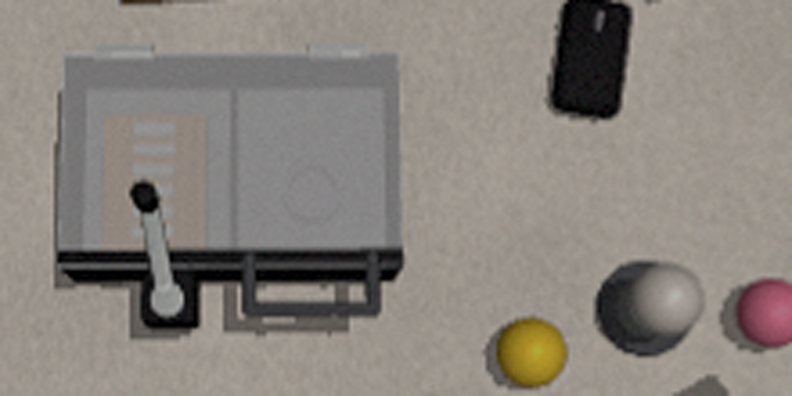

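```bash
python3 - <<'E'
from h import *
f=lambda u,v:(180+u/3.6-.36,150+v/3.6-.36)
c=onz('top',[f(65,55),f(398,54),f(402,250),f(58,250)],.107);print('lid',c.round(4).tolist())
print('bar',onz('top',[f(244,311),f(381,310),f(312,310)],[.103]*3).round(4).tolist())
print('piv',onz('top',[f(167,300)],.12).round(4),'grip',onz('top',[f(143,192)],.168).round(4))
print('cup',onz('top',[f(313,193)],.036).round(4))
t=np.load('/tmp/top.npz');X=cloud('top',t['d'])
m=(X[...,2]>.095)&(X[...,2]<.115)&(X[...,0]>.35)&(X[...,0]<.75)&(X[...,1]>-.2)&(X[...,1]<.2)
print(cv2.minAreaRect((X[m][:,:2]*1000).astype(np.float32)),X[m][:,:2].min(0),X[m][:,:2].max(0))
S=cloud('scene',np.load('/tmp/scene.npz')['d'])
m=(S[...,2]>.095)&(S[...,2]<.115)&(S[...,0]>.35)&(S[...,0]<.75)&(S[...,1]>-.2)&(S[...,1]<.2)
b=S[m]; b=b[(b[:,0]<.48)];print('bar sc',b.min(0),b.max(0),b.mean(0))
E
```

```text
lid [[0.6915, 0.1257, 0.107], [0.6842, -0.1515, 0.107], [0.5197, -0.1473, 0.107], [0.5279, 0.1314, 0.107]]
bar [[0.4745, -0.018, 0.103], [0.472, -0.1285, 0.103], [0.4737, -0.0729, 0.103]]
piv [[0.4833 0.0426 0.12  ]] grip [[0.5623 0.0564 0.168 ]]
cup [[ 0.5817 -0.0786  0.036 ]]
((583.0824584960938, -9.8248291015625), (280.5350646972656, 234.55442810058594), 88.77909088134766) [ 0.4666743  -0.15103685] [0.7019919  0.13117955]
bar sc [ 0.46802324 -0.13004679  0.09613531] [0.47985573 0.03332987 0.11050835] [ 0.47625082 -0.06643031  0.10633244]
```

```bash
cat > d.py <<'E'
import sys,numpy as np
from scipy.spatial.transform import Rotation as R
from plant import r
s=r.get_state();t=np.array([float(a) for a in sys.argv[1:4]])
M=R.from_euler('xyz',s['eef_rot'],degrees=True).as_matrix()
print('t%.1f'%s['time_s'],'tcp',s['tcp_pos'].round(4),'rpy',s['eef_rot'].round(1),'F',s['contact_force'].round(1),'w%.4f'%s['gripper_width'],'units xyz',(M.T@(t-s['tcp_pos'])/.025).round(2))
E
python3 -m inch '[{"yaw":-1},{"yaw":-1},{"yaw":-1},{"yaw":-1},{"yaw":-1}]' 1 20; python3 -m inch '[{"yaw":-1},{"yaw":-1},{"z":0}]'; python3 d.py .562 .056 .24
```

```text
t0.1 tcp [ 0.1992 -0.6445  0.2367] rpy [ 179.9   -0.  -162.8] F [ 0.1 -0.3 -0.5] w0.0877 units xyz [-22.14  22.49  -0.1 ]validation failed for argument at $[0]...
validation failed for argument at $[0]...
```

```bash
python3 -m inch '[{"x":0,"y":0,"z":0,"yaw":-1},{"x":0,"y":0,"z":0,"yaw":-1},{"x":0,"y":0,"z":0,"yaw":-1},{"x":0,"y":0,"z":0,"yaw":-1},{"x":0,"y":0,"z":0,"yaw":-1}]' 1 20; python3 -m inch '[{"x":0,"y":0,"z":0,"yaw":-1},{"x":0,"y":0,"z":0,"yaw":-1},{"x":0,"y":0,"z":0,"yaw":0}]'; python3 d.py .562 .056 .24
```

```text
time_s: 0.52
tcp_pos: [0.1987, -0.6432, 0.2338]
eef_rot: [179.6, 0.1, -142.1]
contact_force: [-0.9, 0.3, -0.2]
gripper_width: 0.0876
time_s: 0.77
tcp_pos: [0.1985, -0.6424, 0.232]
eef_rot: [179.5, 0.2, -133.5]
contact_force: [0.1, 0.2, -0.5]
gripper_width: 0.0876
t0.8 tcp [ 0.1985 -0.6424  0.232 ] rpy [ 179.5    0.2 -133.5] F [ 0.1  0.2 -0.5] w0.0876 units xyz [-30.27   8.7   -0.12]
```

```bash
for i in 1 2 3; do python3 -m inch '[{"x":-1,"y":0.29,"z":-0.05,"yaw":0},{"x":-1,"y":0.29,"z":-0.05,"yaw":0},{"x":-1,"y":0.29,"z":-0.05,"yaw":0},{"x":-1,"y":0.29,"z":-0.05,"yaw":0},{"x":-1,"y":0.29,"z":-0.05,"yaw":0}]' | sed -n 2,3p; done; python3 d.py .562 .056 .24
```

```text
tcp_pos: [0.2574, -0.5256, 0.2347]
eef_rot: [179.1, 0.2, -134.6]
tcp_pos: [0.3214, -0.4051, 0.2412]
eef_rot: [179.0, 0.3, -135.5]
tcp_pos: [0.3871, -0.2855, 0.2487]
eef_rot: [178.9, 0.3, -136.3]
t2.0 tcp [ 0.3871 -0.2855  0.2487] rpy [ 178.9    0.3 -136.3] F [ 1.3 -0.   0. ] w0.0880 units xyz [-14.5    5.03   0.51]
```

```bash
for i in 1 2; do python3 -m inch '[{"x":-1,"y":0.36,"z":0,"yaw":0},{"x":-1,"y":0.36,"z":0,"yaw":0},{"x":-1,"y":0.36,"z":0,"yaw":0},{"x":-1,"y":0.36,"z":0,"yaw":0},{"x":-1,"y":0.36,"z":0,"yaw":0}]' | sed -n 2,3p; done; python3 d.py .562 .056 .21
```

```text
tcp_pos: [0.4485, -0.1604, 0.2506]
eef_rot: [178.9, 0.3, -137.1]
tcp_pos: [0.5111, -0.0357, 0.2522]
eef_rot: [178.9, 0.3, -137.8]
t2.9 tcp [ 0.5111 -0.0357  0.2522] rpy [ 178.9    0.3 -137.8] F [ 1.  -0.8  0.3] w0.0875 units xyz [-3.96  1.32  1.74]
```

```bash
python3 -m inch '[{"x":-1,"y":0.33,"z":0.2,"yaw":0},{"x":-1,"y":0.33,"z":0.2,"yaw":0},{"x":-1,"y":0.33,"z":0.2,"yaw":0},{"x":-0.9,"y":0.33,"z":0.2,"yaw":0},{"x":0,"y":0,"z":0,"yaw":0}]' | sed -n 2,3p;  python3 d.py .562 .056 .146; python3 - <<'E'
from h import *
snap('scene','s1.png',(180,120,380,270),4)
E
```

```text
tcp_pos: [0.5645, 0.0632, 0.2322]
eef_rot: [178.9, 0.4, -138.4]
t3.3 tcp [0.5645 0.0632 0.2322] rpy [ 178.9    0.4 -138.4] F [ 0.6 -0.9 -0.3] w0.0876 units xyz [ 0.29 -0.21  3.44]
```

View pics/s1.png

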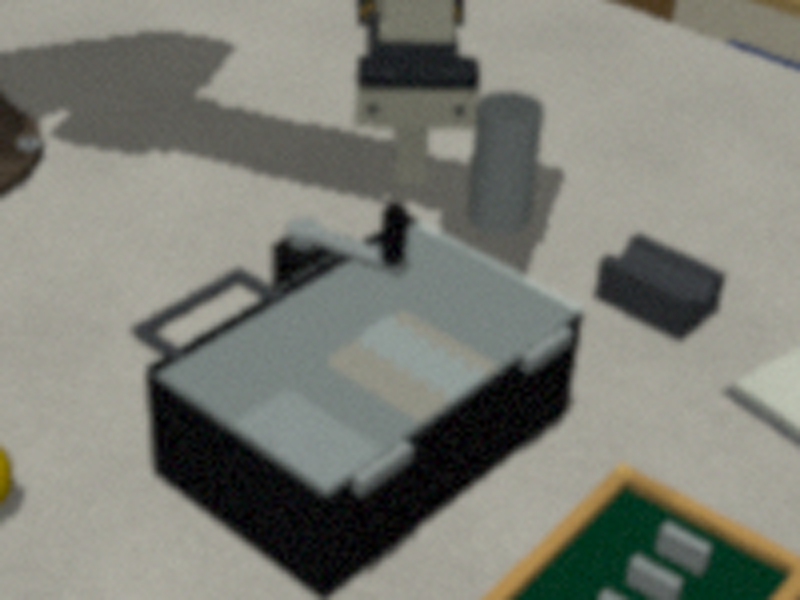

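The closed-in view shows the fingers at (410,150) above the black grip (395,235), in line with it. I'll lower and grip.

```bash
python3 -m inch '[{"x":0.1,"y":-0.1,"z":0.85,"yaw":0},{"x":0.1,"y":-0.1,"z":0.85,"yaw":0},{"x":0.1,"y":0,"z":0.85,"yaw":0},{"x":0,"y":0,"z":0.8,"yaw":0},{"x":0,"y":0,"z":0,"yaw":0}]' | sed -n 2,4p;  python3 -m inch '[{"x":0,"y":0,"z":0,"yaw":0},{"x":0,"y":0,"z":0,"yaw":0},{"x":0,"y":0,"z":0,"yaw":0},{"x":0,"y":0,"z":0,"yaw":0},{"x":0,"y":0,"z":0,"yaw":0}]' -1 15; python3 d.py .562 .056 .146
```

```text
tcp_pos: [0.5602, 0.0532, 0.1475]
eef_rot: [179.0, 0.5, -138.9]
contact_force: [-0.9, -0.2, -1.7]
time_s: 4.15
tcp_pos: [0.5613, 0.0519, 0.1519]
eef_rot: [179.1, 0.6, -139.1]
contact_force: [0.4, -0.6, -0.1]
gripper_width: 0.0598
t4.2 tcp [0.5613 0.0519 0.1519] rpy [ 179.1    0.6 -139.1] F [ 0.4 -0.6 -0.1] w0.0598 units xyz [-0.13  0.1   0.24]
```

```bash
python3 -m inch '[{"x":0,"y":0,"z":0.1,"yaw":0},{"x":0,"y":0,"z":0.1,"yaw":0},{"x":0,"y":0,"z":0,"yaw":0},{"x":0,"y":0,"z":0,"yaw":0},{"x":0,"y":0,"z":0,"yaw":0}]' | tail -4;  python3 -m inch '[{"x":0,"y":0,"z":0,"yaw":0},{"x":0,"y":0,"z":0,"yaw":0},{"x":0,"y":0,"z":0,"yaw":0},{"x":0,"y":0,"z":0,"yaw":0},{"x":0,"y":0,"z":0,"yaw":0}]'; python3 d.py .562 .056 .146
```

```text
tcp_pos: [0.5624, 0.0524, 0.1485]
eef_rot: [179.2, 0.8, -139.1]
contact_force: [-0.8, 0.9, 0.1]
gripper_width: 0.0263
time_s: 4.98
tcp_pos: [0.562, 0.0524, 0.1484]
eef_rot: [179.2, 0.8, -139.1]
contact_force: [-0.3, 0.1, 0.6]
gripper_width: 0.0198
t5.0 tcp [0.562  0.0524 0.1484] rpy [ 179.2    0.8 -139.1] F [-0.3  0.1  0.6] w0.0198 units xyz [-0.09  0.11  0.1 ]
```

```bash
python3 -m inch '[{"x":-0.28,"y":0.6,"z":0,"yaw":0},{"x":-0.15,"y":0.65,"z":0,"yaw":0},{"x":0,"y":0.67,"z":0,"yaw":0},{"x":0,"y":0,"z":0,"yaw":0}]' | tail -5;  python3 -c "
from plant import r;import numpy as np
p=r.get_state()['tcp_pos'][:2]-[.483,.042];print(np.hypot(*p),np.degrees(np.arctan2(p[1],p[0])))"
```

```text
time_s: 5.32
tcp_pos: [0.5414, 0.0959, 0.1492]
eef_rot: [179.4, 1.0, -139.1]
contact_force: [-2.1, -0.1, 0.2]
gripper_width: 0.0198
0.07945647867089779 42.6885482009875
```

Radius stays at 80 mm, so the lever is following. I'll continue from 43° to about 97°.

```bash
python3 -m inch '[{"x":0.1,"y":0.65,"z":0,"yaw":0},{"x":0.24,"y":0.63,"z":0,"yaw":0},{"x":0.36,"y":0.58,"z":0,"yaw":0},{"x":0.46,"y":0.5,"z":0,"yaw":0},{"x":0,"y":0,"z":0,"yaw":0}]' | tail -5;  python3 -c "
from plant import r;import numpy as np
p=r.get_state()['tcp_pos'][:2]-[.483,.042];print(np.hypot(*p),np.degrees(np.arctan2(p[1],p[0])))"
```

```text
time_s: 5.73
tcp_pos: [0.4838, 0.1225, 0.1501]
eef_rot: [179.6, 1.3, -138.9]
contact_force: [-2.3, 0.7, -3.4]
gripper_width: 0.0195
0.08048259157460444 89.42039940205471
```

```bash
python3 -m inch '[{"x":0.3,"y":0.25,"z":0,"yaw":0},{"x":0.1,"y":0.08,"z":0,"yaw":0},{"x":0,"y":0,"z":0,"yaw":0}]' | tail -5; python3 -m inch '[{"x":0,"y":0,"z":0,"yaw":0},{"x":0,"y":0,"z":0,"yaw":0},{"x":0,"y":0,"z":0,"yaw":0},{"x":0,"y":0,"z":0,"yaw":0},{"x":0,"y":0,"z":0,"yaw":0}]' 0.5 >/dev/null; python3 -m inch '[{"x":0,"y":0,"z":-1,"yaw":0},{"x":0,"y":0,"z":-1,"yaw":0},{"x":0,"y":0,"z":-1,"yaw":0},{"x":0,"y":0,"z":-0.5,"yaw":-1},{"x":0,"y":0,"z":0,"yaw":-1}]' ; python3 d.py .473 -.073 .18; python3 - <<'E'
from h import *
i,d=snap('top');X=cloud('top',d)
g=X[(X[...,2]>.13)&(X[...,2]<.175)&(X[...,0]>.43)&(X[...,0]<.6)&(X[...,1]>0)&(X[...,1]<.2)];print(len(g),np.median(g,0) if len(g) else 0)
E
```

```text
time_s: 5.98
tcp_pos: [0.4718, 0.1218, 0.1501]
eef_rot: [179.7, 1.3, -138.8]
contact_force: [1.0, 1.7, -3.0]
gripper_width: 0.0195
time_s: 6.82
tcp_pos: [0.4717, 0.1186, 0.2398]
eef_rot: [179.8, 1.0, -130.9]
contact_force: [-0.4, -0.8, -0.1]
gripper_width: 0.0655
t6.8 tcp [0.4717 0.1186 0.2398] rpy [ 179.8    1.  -130.9] F [-0.4 -0.8 -0.1] w0.0655 units xyz [ 5.8  -5.06  2.28]
13 [0.46422698 0.11416396 0.14295763]
```

```bash
for i in 1 2; do python3 -m inch '[{"x":0,"y":0,"z":0,"yaw":-1},{"x":0,"y":0,"z":0,"yaw":-1},{"x":0,"y":0,"z":0,"yaw":-1},{"x":0,"y":0,"z":0,"yaw":-1},{"x":0,"y":0,"z":0,"yaw":-0.7}]' 1 30 | sed -n 3p;done; python3 d.py .4735 -.073 .18
```

```text
eef_rot: [-180.0, 0.9, -111.5]
eef_rot: [-179.9, 0.7, -92.3]
t7.7 tcp [0.4699 0.1174 0.2349] rpy [-179.9    0.7  -92.3] F [-0.4  0.1 -0.6] w0.0876 units xyz [ 7.63 -0.44  2.1 ]
```

```bash
python3 -m inch '[{"x":1,"y":0,"z":0.1,"yaw":0},{"x":1,"y":0,"z":0.1,"yaw":0},{"x":1,"y":0,"z":0.1,"yaw":0},{"x":1,"y":0,"z":0.3,"yaw":0},{"x":1,"y":0,"z":0.4,"yaw":0}]'|sed -n 2,3p; python3 -m inch '[{"x":0.9,"y":-0.1,"z":0.5,"yaw":0},{"x":0.9,"y":-0.1,"z":0.5,"yaw":0},{"x":0,"y":0,"z":0,"yaw":0}]'|sed -n 3p;  python3 d.py .4735 -.073 .105; python3 - <<'E'
from h import *
snap('scene','s2.png',(160,120,360,270),4)
E
```

```text
tcp_pos: [0.4658, -0.0078, 0.2067]
eef_rot: [-179.9, 0.7, -92.2]
eef_rot: [179.8, 0.7, -92.6]
t8.4 tcp [ 0.4666 -0.0579  0.1774] rpy [179.8   0.7 -92.6] F [-0.1  0.2 -0.4] w0.0880 units xyz [ 0.63 -0.31  2.89]
```

View pics/s2.png

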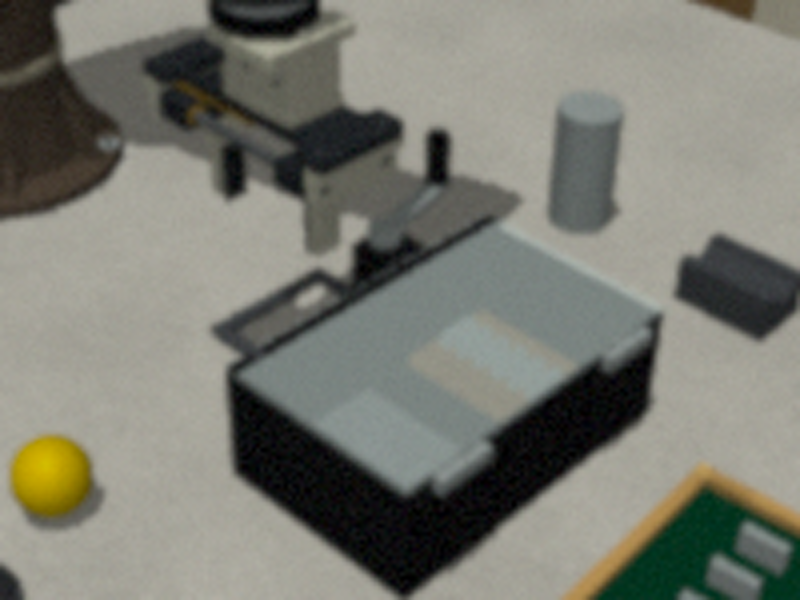

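The lever is aside, with its grip at (438,155); the bar (275,305) is directly below the gripper. There is little room between bar and lid, so I'll narrow the jaws to about 20 mm before going down.

```bash
python3 -m inch '[{"x":0.15,"y":-0.06,"z":0,"yaw":0},{"x":0.15,"y":-0.06,"z":0,"yaw":0},{"x":0.15,"y":-0.06,"z":0,"yaw":0},{"x":0.1,"y":-0.06,"z":0,"yaw":0},{"x":0,"y":0,"z":0.3,"yaw":0}]' -0.54 5|sed -n 2p; python3 -m inch '[{"x":0,"y":0,"z":0.4,"yaw":0},{"x":0,"y":0,"z":0.4,"yaw":0},{"x":0,"y":0,"z":0.4,"yaw":0},{"x":0,"y":0,"z":0.3,"yaw":0},{"x":0,"y":0,"z":0,"yaw":0}]'|tail -4;  python3 d.py .474 -.073 .112
```

```text
tcp_pos: [0.475, -0.0704, 0.1726]
tcp_pos: [0.4744, -0.0685, 0.1302]
eef_rot: [-179.9, 0.8, -92.7]
contact_force: [0.0, -0.6, -0.6]
gripper_width: 0.0262
t9.2 tcp [ 0.4744 -0.0685  0.1302] rpy [-179.9    0.8  -92.7] F [ 0.  -0.6 -0.6] w0.0262 units xyz [0.19 0.01 0.72]
```

```bash
python3 -m inch '[{"x":0.1,"y":0,"z":0,"yaw":0},{"x":0,"y":0,"z":0.3,"yaw":0},{"x":0,"y":0,"z":0.3,"yaw":0},{"x":0,"y":0,"z":0.15,"yaw":0},{"x":0,"y":0,"z":0,"yaw":0}]'|tail -4;  python3 d.py .474 -.073 .112; python3 - <<'E'
from h import *
snap('scene','s3.png',(190,150,290,225),8)
E
```

```text
tcp_pos: [0.4746, -0.0706, 0.1095]
eef_rot: [-179.9, 0.8, -92.6]
contact_force: [-0.1, 0.4, 0.0]
gripper_width: 0.0199
t9.7 tcp [ 0.4746 -0.0706  0.1095] rpy [-179.9    0.8  -92.6] F [-0.1  0.4  0. ] w0.0199 units xyz [ 0.09  0.02 -0.1 ]
```

View pics/s3.png

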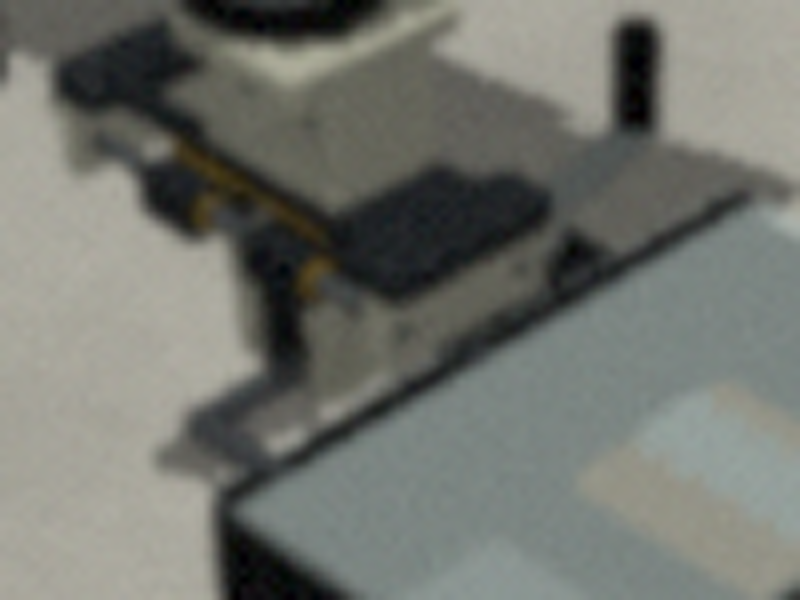

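The fingers straddle the bar (inner finger at (340,370), clear of the lid edge). I'll close lightly.

```bash
python3 -m inch '[{"x":0,"y":0,"z":0,"yaw":0},{"x":0,"y":0,"z":0,"yaw":0},{"x":0,"y":0,"z":0,"yaw":0}]' -1 4|tail -4; python3 -m inch '[{"x":0,"y":0,"z":0.12,"yaw":0},{"x":0,"y":0,"z":0.1,"yaw":0},{"x":0,"y":0,"z":0,"yaw":0}]'|tail -4;python3 -m inch '[{"x":0,"y":0,"z":0,"yaw":0},{"x":0,"y":0,"z":0,"yaw":0},{"x":0,"y":0,"z":0,"yaw":0}]' -1 35|tail -4
```

```text
tcp_pos: [0.4749, -0.0706, 0.11]
eef_rot: [-179.9, 0.8, -92.6]
contact_force: [0.6, -1.6, -3.3]
gripper_width: 0.0114
tcp_pos: [0.475, -0.0707, 0.1052]
eef_rot: [-179.8, 0.8, -92.6]
contact_force: [1.0, -0.6, -0.9]
gripper_width: 0.0119
tcp_pos: [0.475, -0.0707, 0.1051]
eef_rot: [-179.8, 0.7, -92.6]
contact_force: [-0.7, 0.7, 1.1]
gripper_width: 0.0109
```

```bash
cat > a.py <<'E'
from plant import r;import numpy as np
s=r.get_state();p=s['tcp_pos'];a=np.array([.690-p[0],p[2]-.105]);print('rad %.4f ang %.1f'%(np.hypot(*a),np.degrees(np.arctan2(a[1],a[0]))),p.round(4),s['contact_force'].round(1),s['eef_rot'].round(1),'w%.4f'%s['gripper_width'])
E
python3 -m inch '[{"x":0,"y":-0.02,"z":-0.6,"yaw":0},{"x":0,"y":-0.06,"z":-0.6,"yaw":0},{"x":0,"y":0,"z":0,"yaw":0}]'|tail -4; python3 a.py
```

```text
tcp_pos: [0.4769, -0.0707, 0.1344]
eef_rot: [-179.9, 0.8, -92.6]
contact_force: [-1.7, -1.5, 0.6]
gripper_width: 0.0109
rad 0.2151 ang 7.9 [ 0.4769 -0.0707  0.1344] [-1.7 -1.5  0.6] [-179.9    0.8  -92.6] w0.0109
```

```bash
python3 -m inch '[{"x":0,"y":-0.1,"z":-0.59,"yaw":0},{"x":0,"y":-0.15,"z":-0.58,"yaw":0},{"x":0,"y":-0.19,"z":-0.57,"yaw":0},{"x":0,"y":-0.22,"z":-0.56,"yaw":0},{"x":0,"y":-0.26,"z":-0.54,"yaw":0}]'>/dev/null; python3 a.py
```

```text
rad 0.2161 ang 26.0 [ 0.4957 -0.0713  0.1996] [-0.7  1.2 -5.8] [179.5   0.9 -92.7] w0.0108
```

```bash
python3 -m inch '[{"x":0,"y":-0.31,"z":-0.53,"yaw":0},{"x":0,"y":-0.34,"z":-0.51,"yaw":0},{"x":0,"y":-0.37,"z":-0.48,"yaw":0},{"x":0,"y":-0.4,"z":-0.46,"yaw":0},{"x":0,"y":-0.43,"z":-0.43,"yaw":0}]'>/dev/null; python3 a.py
```

```text
rad 0.2172 ang 42.5 [ 0.5298 -0.0723  0.2518] [-12.8   5.    6.6] [177.7   1.2 -92.9] w0.0110
```

```bash
python3 -m inch '[{"x":0,"y":-0.45,"z":-0.41,"yaw":0},{"x":0,"y":-0.47,"z":-0.38,"yaw":0},{"x":0,"y":-0.5,"z":-0.34,"yaw":0}]'>/dev/null; python3 a.py
```

```text
rad 0.2178 ang 51.7 [ 0.555  -0.0731  0.276 ] [-19.    6.5  16.6] [176.2   1.3 -92.9] w0.0108
```

```bash
python3 -m inch '[{"x":0,"y":0,"z":0,"yaw":0},{"x":0,"y":0,"z":0,"yaw":0},{"x":0,"y":0,"z":0,"yaw":0}]' -0.6 >/dev/null; python3 a.py;  python3 - <<'E'
from h import *
snap('scene','s4.png',(180,60,380,210),4)
E
```

```text
rad 0.2167 ang 51.8 [ 0.5561 -0.0725  0.2753] [0.2 0.3 0.3] [176.1   1.3 -92.9] w0.0171
```

View pics/s4.png

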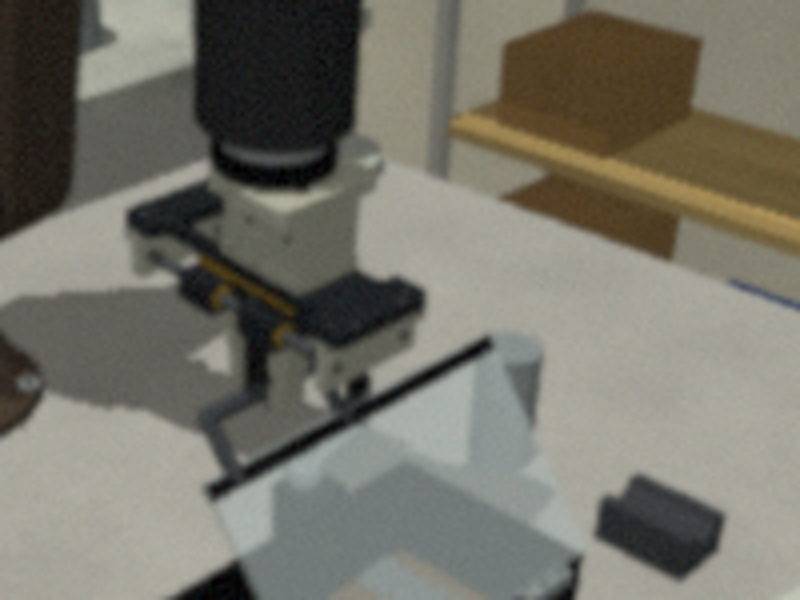

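```bash
python3 -m inch '[{"x":0,"y":-0.49,"z":-0.35,"yaw":0},{"x":0,"y":-0.51,"z":-0.32,"yaw":0},{"x":0,"y":-0.53,"z":-0.28,"yaw":0},{"x":0,"y":-0.55,"z":-0.24,"yaw":0},{"x":0,"y":0,"z":0,"yaw":0}]'>/dev/null; python3 a.py
```

```text
rad 0.2129 ang 66.3 [ 0.6043 -0.0767  0.2999] [-0.1 -0.4  0.2] [175.3   1.2 -92.9] w0.0174
```

```bash
python3 -m inch '[{"x":0,"y":-0.56,"z":-0.25,"yaw":0},{"x":0,"y":-0.57,"z":-0.21,"yaw":0},{"x":0,"y":-0.58,"z":-0.16,"yaw":0},{"x":0,"y":-0.59,"z":-0.12,"yaw":0},{"x":0,"y":0,"z":0,"yaw":0}]'>/dev/null; python3 a.py;  python3 - <<'E'
from h import *
snap('scene','s5.png',(200,30,400,180),4)
E
```

```text
rad 0.2091 ang 81.9 [ 0.6604 -0.0802  0.312 ] [-0.7 -0.  -0.4] [175.    1.2 -93. ] w0.0176
```

View pics/s5.png

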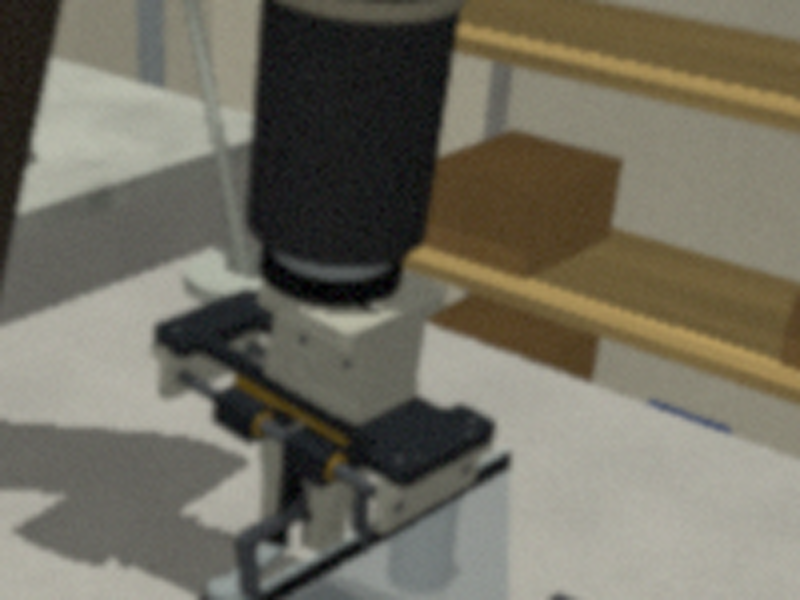

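The bar is still caged between the fingers, with the lid at about 80°. I'll continue past upright.

```bash
python3 -m inch '[{"x":0,"y":-0.6,"z":-0.14,"yaw":0},{"x":0,"y":-0.6,"z":-0.1,"yaw":0},{"x":0,"y":-0.6,"z":-0.04,"yaw":0},{"x":0,"y":-0.5,"z":0,"yaw":0},{"x":0,"y":0,"z":0,"yaw":0}]'>/dev/null; python3 a.py; python3 -m inch '[{"x":0,"y":-0.4,"z":0.02,"yaw":0},{"x":0,"y":-0.2,"z":0.02,"yaw":0},{"x":0,"y":0,"z":0,"yaw":0}]'>/dev/null; python3 a.py
```

```text
rad 0.2087 ang 96.4 [ 0.7133 -0.082   0.3124] [-0.7  0.3 -0.4] [174.7   1.4 -93. ] w0.0173
rad 0.2074 ang 99.9 [ 0.7258 -0.0824  0.3093] [ 0.   1.4 -0.4] [174.7   1.4 -93. ] w0.0172
```

```bash
python3 -m inch '[{"x":0,"y":0,"z":0,"yaw":0},{"x":0,"y":0,"z":0,"yaw":0},{"x":0,"y":0,"z":0,"yaw":0}]' -0.3 >/dev/null; python3 -m inch '[{"x":0,"y":0,"z":-0.6,"yaw":0},{"x":0,"y":0,"z":-1,"yaw":0},{"x":0,"y":0,"z":-1,"yaw":0},{"x":0,"y":0,"z":-0.5,"yaw":0},{"x":0,"y":0,"z":0,"yaw":0}]'; python3 d.py .4775 -.3675 .25;  python3 - <<'E'
from h import *
i,d=snap('top');X=cloud('top',d)
snap('scene','s6.png',(100,40,400,265),2.6)
g=X[(X[...,2]>.13)&(X[...,2]<.175)&(X[...,0]>.43)&(X[...,0]<.6)&(X[...,1]>0)&(X[...,1]<.2)];print('lever',len(g),np.median(g,0) if len(g) else 0)
E
```

```text
time_s: 14.32
tcp_pos: [0.7293, -0.0843, 0.3897]
eef_rot: [174.7, 1.4, -93.0]
contact_force: [-0.9, 0.5, -0.0]
gripper_width: 0.0307
t14.3 tcp [ 0.7293 -0.0843  0.3897] rpy [174.7   1.4 -93. ] F [-0.9  0.5 -0. ] w0.0307 units xyz [11.98  8.93  6.14]
lever 0 0
```

View pics/s6.png

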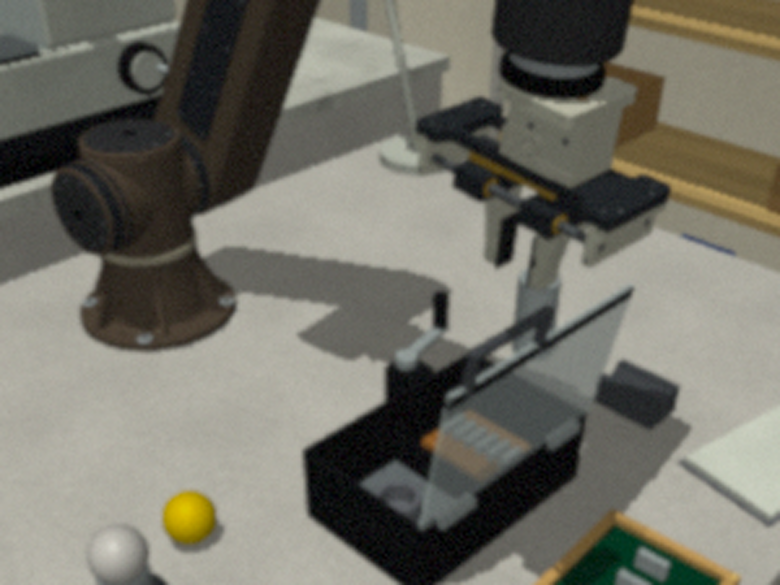

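```bash
python3 -m inch '[{"x":0.93,"y":0.69,"z":0,"yaw":0},{"x":0.93,"y":0.69,"z":0,"yaw":0},{"x":0.93,"y":0.69,"z":0,"yaw":0},{"x":0.93,"y":0.69,"z":0.1,"yaw":0},{"x":0.93,"y":0.69,"z":0.3,"yaw":0}]' 1 20 |sed -n 2,3p;  python3 -m inch '[{"x":0.93,"y":0.69,"z":0.5,"yaw":0},{"x":0.93,"y":0.69,"z":0.6,"yaw":0},{"x":0.93,"y":0.69,"z":0.6,"yaw":0},{"x":0.93,"y":0.69,"z":0.6,"yaw":0},{"x":0.93,"y":0.69,"z":0.6,"yaw":0}]'|sed -n 2,3p;python3 d.py .4775 -.3675 .18
```

```text
tcp_pos: [0.6337, -0.1927, 0.3725]
eef_rot: [173.9, 1.6, -92.6]
tcp_pos: [0.5264, -0.3058, 0.2988]
eef_rot: [173.7, 1.7, -92.5]
t15.2 tcp [ 0.5264 -0.3058  0.2988] rpy [173.7   1.7 -92.5] F [ 0.4 -0.4 -1.2] w0.0865 units xyz [2.7  1.32 4.85]
```

```bash
python3 -m inch '[{"x":0.9,"y":0.44,"z":0.8,"yaw":0},{"x":0.9,"y":0.44,"z":0.8,"yaw":0},{"x":0.8,"y":0.4,"z":0.8,"yaw":0},{"x":0,"y":0,"z":0.8,"yaw":0},{"x":0,"y":0,"z":0,"yaw":0}]' |sed -n 2,3p;python3 d.py .4775 -.3675 .13; python3 d.py .4775 -.3675 .077
```

```text
tcp_pos: [0.4695, -0.3695, 0.2094]
eef_rot: [173.2, 2.1, -92.9]
t15.7 tcp [ 0.4695 -0.3695  0.2094] rpy [173.2   2.1 -92.9] F [-0.4  0.7 -0.8] w0.0878 units xyz [ 0.02 -0.69  3.12]
t15.7 tcp [ 0.4695 -0.3695  0.2094] rpy [173.2   2.1 -92.9] F [-0.4  0.7 -0.8] w0.0878 units xyz [ 0.09 -0.94  5.22]
```

```bash
python3 -m inch '[{"x":0,"y":-0.3,"z":0.6,"yaw":0},{"x":0,"y":-0.25,"z":0.8,"yaw":0},{"x":0,"y":-0.15,"z":0.8,"yaw":0},{"x":0,"y":-0.1,"z":0.6,"yaw":0},{"x":0,"y":0,"z":0,"yaw":0}]' |sed -n 2,3p;python3 d.py .4775 -.3675 .077;python3 - <<'E'
from h import *
snap('scene','s7.png',(80,170,230,282),5.2)
E
```

```text
tcp_pos: [0.4795, -0.3662, 0.1351]
eef_rot: [173.1, 2.1, -92.9]
t16.1 tcp [ 0.4795 -0.3662  0.1351] rpy [173.1   2.1 -92.9] F [ 0.   0.1 -0.1] w0.0874 units xyz [ 0.14 -0.2   2.31]
```

View pics/s7.png

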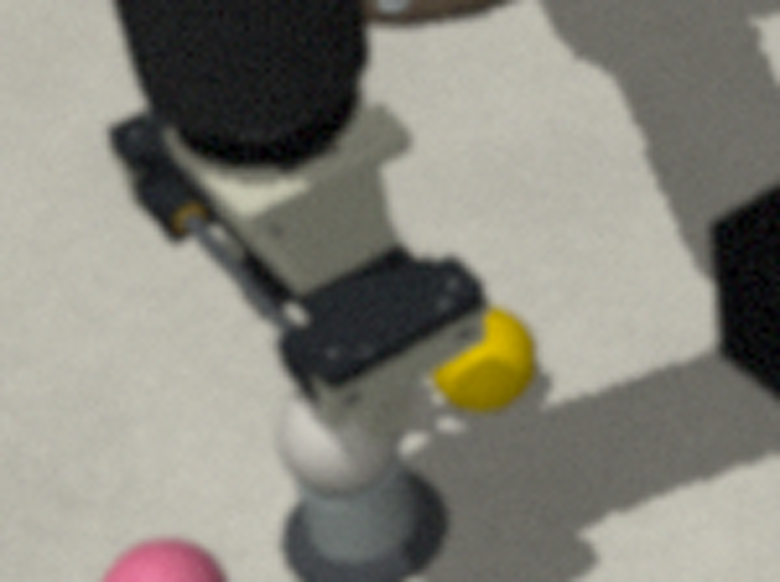

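White ball (335,440) sits between the fingers; yellow (485,360) and pink (165,570) are clear. I'll descend and grip.

```bash
python3 -m inch '[{"x":0,"y":-0.1,"z":0.6,"yaw":0},{"x":0.1,"y":-0.1,"z":0.6,"yaw":0},{"x":0,"y":0,"z":0.6,"yaw":0},{"x":0,"y":0,"z":0.3,"yaw":0},{"x":0,"y":0,"z":0,"yaw":0}]' |sed -n 2,4p;python3 d.py .4775 -.3675 .077; python3 -m inch '[{"x":0,"y":0,"z":0,"yaw":0},{"x":0,"y":0,"z":0,"yaw":0},{"x":0,"y":0,"z":0,"yaw":0},{"x":0,"y":0,"z":0,"yaw":0},{"x":0,"y":0,"z":0,"yaw":0}]' -1 8 | sed -n 2,5p; python3 -m inch '[{"x":0,"y":0,"z":0,"yaw":0},{"x":0,"y":0,"z":0,"yaw":0},{"x":0,"y":0,"z":0,"yaw":0}]' -1 8 | sed -n 2,5p
```

```text
tcp_pos: [0.4829, -0.3679, 0.0899]
eef_rot: [173.6, 1.7, -92.6]
contact_force: [-0.4, 0.1, 0.2]
t16.6 tcp [ 0.4829 -0.3679  0.0899] rpy [173.6   1.7 -92.6] F [-0.4  0.1  0.2] w0.0877 units xyz [0.01 0.16 0.54]
tcp_pos: [0.4822, -0.3683, 0.095]
eef_rot: [173.5, 1.7, -92.5]
contact_force: [-11.8, 0.2, 7.8]
gripper_width: 0.0595
tcp_pos: [0.48, -0.3681, 0.0957]
eef_rot: [173.4, 1.7, -92.6]
contact_force: [0.1, 0.8, -3.6]
gripper_width: 0.0573
```

```bash
python3 -m inch '[{"x":0,"y":0,"z":0,"yaw":0},{"x":0,"y":0,"z":0,"yaw":0},{"x":0,"y":0,"z":0,"yaw":0}]' 0.8 | sed -n 2,5p; python3 -m inch '[{"x":0,"y":0.05,"z":0.4,"yaw":0},{"x":0,"y":0.05,"z":0.4,"yaw":0},{"x":0,"y":0,"z":0.2,"yaw":0},{"x":0,"y":0,"z":0,"yaw":0}]' 0.8 | sed -n 2,5p;python3 d.py .4775 -.3675 .075
```

```text
tcp_pos: [0.4813, -0.3685, 0.0964]
eef_rot: [173.5, 1.7, -92.6]
contact_force: [0.1, -0.6, 0.1]
gripper_width: 0.072
tcp_pos: [0.4765, -0.3676, 0.0698]
eef_rot: [173.6, 1.6, -92.6]
contact_force: [-0.6, 0.3, 0.5]
gripper_width: 0.0786
t17.8 tcp [ 0.4765 -0.3676  0.0698] rpy [173.6   1.6 -92.6] F [-0.6  0.3  0.5] w0.0786 units xyz [-0.01 -0.02 -0.21]
```

```bash
python3 -m inch '[{"x":0,"y":-0.02,"z":0,"yaw":0},{"x":0,"y":-0.02,"z":0,"yaw":0},{"x":0,"y":0,"z":0,"yaw":0},{"x":0,"y":0,"z":0,"yaw":0},{"x":0,"y":0,"z":0,"yaw":0}]' -1 18 | sed -n 2,5p;python3 d.py .4775 -.3675 .075
```

```text
tcp_pos: [0.4767, -0.3675, 0.0687]
eef_rot: [173.5, 1.7, -92.6]
contact_force: [0.9, 1.0, -1.3]
gripper_width: 0.0593
t18.2 tcp [ 0.4767 -0.3675  0.0687] rpy [173.5   1.7 -92.6] F [ 0.9  1.  -1.3] w0.0593 units xyz [-0.01 -0.   -0.25]
```

```bash
python3 -m inch '[{"x":0,"y":0,"z":0,"yaw":0},{"x":0,"y":0,"z":0,"yaw":0},{"x":0,"y":0,"z":-0.15,"yaw":0},{"x":0,"y":0,"z":-0.1,"yaw":0},{"x":0,"y":0,"z":0,"yaw":0}]' 0.6 | sed -n 2,5p;python3 d.py .4775 -.3675 .075; python3 -m inch '[{"x":0,"y":0,"z":0,"yaw":0},{"x":0,"y":0,"z":0,"yaw":0},{"x":0,"y":0,"z":0,"yaw":0},{"x":0,"y":0,"z":0,"yaw":0},{"x":0,"y":0,"z":0,"yaw":0}]' -1 20 | sed -n 2,5p
```

```text
tcp_pos: [0.4783, -0.368, 0.0763]
eef_rot: [173.6, 1.6, -92.5]
contact_force: [0.2, 0.1, -0.1]
gripper_width: 0.07
t18.6 tcp [ 0.4783 -0.368   0.0763] rpy [173.6   1.6 -92.5] F [ 0.2  0.1 -0.1] w0.0700 units xyz [-0.02  0.03  0.06]
tcp_pos: [0.4777, -0.3681, 0.0771]
eef_rot: [173.6, 1.6, -92.5]
contact_force: [-1.2, -0.6, 0.3]
gripper_width: 0.0587
```

```bash
python3 -m inch '[{"x":0,"y":0.03,"z":-0.4,"yaw":0},{"x":0,"y":0.06,"z":-0.7,"yaw":0},{"x":0,"y":0.08,"z":-0.9,"yaw":0},{"x":0,"y":0.08,"z":-0.9,"yaw":0},{"x":0,"y":0.08,"z":-0.9,"yaw":0}]' | sed -n 2,5p; python3 -m inch '[{"x":0,"y":0,"z":-0.9,"yaw":0},{"x":0,"y":0,"z":-0.6,"yaw":0},{"x":0,"y":0,"z":-0.4,"yaw":0.5},{"x":0,"y":0,"z":0,"yaw":1},{"x":0,"y":0,"z":0,"yaw":1}]' | sed -n 2,5p
```

```text
tcp_pos: [0.4765, -0.3681, 0.169]
eef_rot: [172.8, 2.0, -92.7]
contact_force: [0.8, -0.5, -3.5]
gripper_width: 0.0585
tcp_pos: [0.4847, -0.3703, 0.2257]
eef_rot: [173.1, 0.7, -102.8]
contact_force: [-0.1, 2.1, -3.9]
gripper_width: 0.0592
```

```bash
for i in 1 2 3; do python3 -m inch '[{"x":0,"y":0,"z":0,"yaw":1},{"x":0,"y":0,"z":0,"yaw":1},{"x":0,"y":0,"z":0,"yaw":1},{"x":0,"y":0,"z":0,"yaw":1},{"x":0,"y":0,"z":0,"yaw":1}]' | sed -n 2,5p; done; python3 d.py .582 -.079 .2; python3 - <<'E'
from h import *
i,d=snap('top')
X=cloud('top',d);o=i[150:260,180:400,::-1];cv2.imwrite('pics/t2.png',cv2.resize(o,None,fx=3.6,fy=3.6,interpolation=cv2.INTER_CUBIC))
E
```

```text
tcp_pos: [0.485, -0.369, 0.2271]
eef_rot: [173.3, -1.6, -123.7]
contact_force: [-0.5, -0.4, -4.1]
gripper_width: 0.0589
tcp_pos: [0.4846, -0.3673, 0.227]
eef_rot: [174.2, -3.8, -144.7]
contact_force: [0.6, -1.0, -3.4]
gripper_width: 0.0592
tcp_pos: [0.4843, -0.3657, 0.2268]
eef_rot: [175.7, -5.7, -165.7]
contact_force: [0.9, 0.4, -3.6]
gripper_width: 0.0592
t21.1 tcp [ 0.4843 -0.3657  0.2268] rpy [ 175.7   -5.7 -165.7] F [ 0.9  0.4 -3.6] w0.0592 units xyz [-6.69 10.09  1.17]
```

View pics/t2.png

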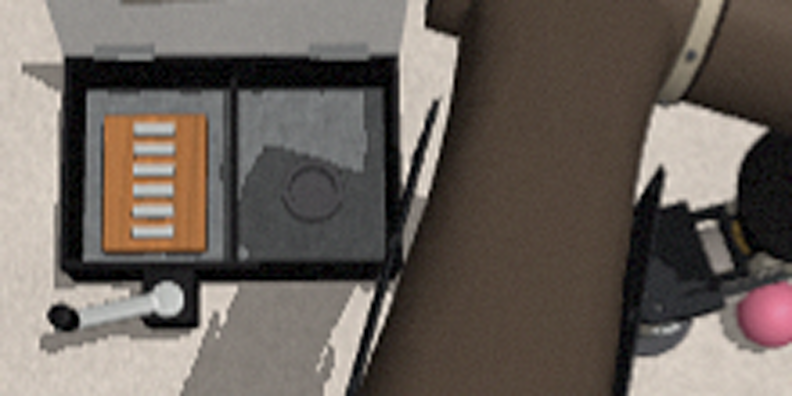

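The lid stands up, the lever is at (65,318) well aside, and the cup ring is at (313,193), unobstructed. I'll measure the cup by depth.

```bash
python3 - <<'E'
from h import *
t=np.load('/tmp/top.npz');X=cloud('top',t['d'])
m=(np.hypot(X[...,0]-.582,X[...,1]+.079)<.04)&(X[...,2]<.06)
z=X[m][:,2];print(np.percentile(z,[5,25,50,75,95]).round(4),m.sum())
q=m&(X[...,2]>.027);Q=X[q][:,:2]
print('rim pts',len(Q),'minEncl',cv2.minEnclosingCircle((Q*1000).astype(np.float32)),'mean',Q.mean(0))
f=lambda u,v:(180+u/3.6-.36,150+v/3.6-.36)
print('outer extents',onz('top',[f(281,193),f(344,193),f(313,163),f(313,223)],.036).round(4).tolist())
E
python3 -m inch '[{"x":0,"y":0,"z":0,"yaw":1},{"x":0,"y":0,"z":0,"yaw":1},{"x":0,"y":0,"z":0,"yaw":1},{"x":0,"y":0,"z":0,"yaw":0.6},{"x":0,"y":0,"z":0,"yaw":0}]' | sed -n 2,5p;python3 d.py .582 -.079 .2
```

```text
[0.0037 0.0065 0.009  0.0231 0.0375] 485
rim pts 112 minEncl ((587.733642578125, -78.61520385742188), 27.541439056396484) mean [ 0.58699896 -0.07738815]
outer extents [[0.5825, -0.051, 0.036], [0.5809, -0.1055, 0.036], [0.6081, -0.0795, 0.036], [0.5554, -0.0778, 0.036]]
tcp_pos: [0.484, -0.3644, 0.2267]
eef_rot: [177.2, -6.6, 179.3]
contact_force: [-0.3, 0.1, -3.6]
gripper_width: 0.0593
t21.6 tcp [ 0.484  -0.3644  0.2267] rpy [177.2  -6.6 179.3] F [-0.3  0.1 -3.6] w0.0593 units xyz [-3.87 11.42  1.19]
```

```bash
python3 - <<'E'
from h import *
from scipy.optimize import least_squares
for n in('top','scene'):
    if n=='scene': im,d=snap('scene')
    else: t=np.load('/tmp/top.npz');im,d=t['im'],t['d']
    X=cloud(n,d);g=cv2.GaussianBlur(im,(3,3),0).mean(2).astype(np.float32)
    a=np.linspace(0,2*np.pi,72,endpoint=False)
    def rad(cx,cy,r):
        P=proj(n,np.c_[cx+r*np.cos(a),cy+r*np.sin(a),np.full(72,.036)]).astype(np.float32)
        return cv2.remap(g,P[None,:,0].copy(),P[None,:,1].copy(),cv2.INTER_LINEAR)[0]
    best=[]
    for cx in np.arange(.570,.600,.001):
        for cy in np.arange(-.092,-.064,.001):
            i,mid,o=rad(cx,cy,.0165),rad(cx,cy,.0235),rad(cx,cy,.031)
            best.append((np.median(mid-i)**2*np.sign(np.median(mid-i)),(mid.std()),cx,cy))
    b=sorted(best,key=lambda q:q[1])[:4];print(n,'uniform rim',[(round(q[2],3),round(q[3],3),round(float(q[1]),1)) for q in b])
    m=(np.hypot(X[...,0]-.584,X[...,1]+.079)<.045)&(X[...,2]<.06)&(X[...,2]>.031)&(X[...,2]<.041)
    Q=X[m];print('rim depth',len(Q),cv2.minEnclosingCircle((Q[:,:2]*1000).astype(np.float32)) if len(Q) else 0,np.median(Q,0))
    if n=='top':
        c,rw=267,203
        print(d[190:216,267].round(3)*1000//1);print(g[190:216,267].round())
        print('z col',(X[190:216,267,2]*1000).round(),(X[190:216,267,0]*1000).round())
E
```

```text
top uniform rim [(np.float64(0.586), np.float64(-0.078), 1.3), (np.float64(0.585), np.float64(-0.078), 1.4), (np.float64(0.585), np.float64(-0.079), 1.5), (np.float64(0.586), np.float64(-0.079), 1.6)]
rim depth 99 ((587.733642578125, -78.61520385742188), 27.541439056396484) [ 0.58860919 -0.0780316   0.03520024]
[1322. 1324. 1321. 1321. 1290. 1289. 1303. 1316. 1313. 1311. 1312. 1310.
 1313. 1314. 1306. 1310. 1311. 1309. 1283. 1282. 1280. 1302. 1309. 1310.
 1311. 1308.]
[118. 120. 115.  96.  77.  66.  61.  63.  71.  76.  76.  75.  73.  74.
  74.  75.  74.  74.  74.  71.  63.  59.  67.  74.  74.  73.]
z col [ 8.  6.  7.  7. 37. 37. 23. 10. 11. 14. 11. 13.  9.  8. 14. 10.  9. 10.
 35. 35. 37. 14.  7.  6.  3.  6.] [630. 627. 623. 620. 611. 608. 607. 607. 603. 599. 597. 593. 591. 588.
 583. 581. 578. 574. 567. 564. 560. 561. 559. 556. 553. 549.]
scene uniform rim [(np.float64(0.582), np.float64(-0.068), 2.6), (np.float64(0.582), np.float64(-0.069), 2.6), (np.float64(0.581), np.float64(-0.068), 2.6), (np.float64(0.581), np.float64(-0.069), 2.7)]
rim depth 73 ((589.5712890625, -79.16887664794922), 28.243608474731445) [ 0.58702413 -0.07366854  0.03460469]
```

```bash
for i in 1 2; do python3 -m inch '[{"x":-0.34,"y":0.9,"z":0.03,"yaw":0},{"x":-0.34,"y":0.9,"z":0.03,"yaw":0},{"x":-0.34,"y":0.9,"z":0.03,"yaw":0},{"x":-0.34,"y":0.9,"z":0.03,"yaw":0},{"x":-0.34,"y":0.9,"z":0.03,"yaw":0}]' | sed -n 2,3p;done; python3 d.py .5865 -.0785 .18
```

```text
tcp_pos: [0.5264, -0.252, 0.2233]
eef_rot: [177.1, -6.6, 179.9]
tcp_pos: [0.5697, -0.1332, 0.221]
eef_rot: [176.9, -6.6, -179.3]
t22.5 tcp [ 0.5697 -0.1332  0.221 ] rpy [ 176.9   -6.6 -179.3] F [ 0.2 -0.3 -3.1] w0.0593 units xyz [-0.88  2.09  1.67]
```

```bash
python3 -m inch '[{"x":-0.4,"y":0.8,"z":0.2,"yaw":0},{"x":-0.3,"y":0.7,"z":0.4,"yaw":0},{"x":-0.15,"y":0.3,"z":0.4,"yaw":0},{"x":0,"y":0,"z":0.4,"yaw":0},{"x":0,"y":0,"z":0,"yaw":0}]' | sed -n 2,3p; python3 d.py .5865 -.0785 .13; python3 - <<'E'
from h import *
s=r.get_state()['tcp_pos']
im,d=snap('scene');uv=proj('scene',s)[0];X=cloud('scene',d)
v,u=np.mgrid[:384,:512];m=(np.hypot(u-uv[0],v-uv[1])<25)&(d>0)&(im.min(2)>90)
from scipy.optimize import least_squares
Q=X[m];Q=Q[np.linalg.norm(Q-s,axis=1)<.037]
for k in range(4):
    c=least_squares(lambda c:np.linalg.norm(Q-c,axis=1)-.03,s if k==0 else c,loss='soft_l1',f_scale=.001).x
    Q2=Q[abs(np.linalg.norm(Q-c,axis=1)-.03)<.003]
print('ball',c,len(Q),len(Q2),'offset from tcp',(c-s).round(4))
cv2.imwrite('pics/s8.png',cv2.resize(np.ascontiguousarray(im[40:200,180:380,::-1]),None,fx=3.8,fy=3.7,interpolation=cv2.INTER_CUBIC))
E
```

```text
tcp_pos: [0.5887, -0.0787, 0.1853]
eef_rot: [176.8, -6.4, -178.2]
t22.9 tcp [ 0.5887 -0.0787  0.1853] rpy [ 176.8   -6.4 -178.2] F [-0.1 -0.  -3.9] w0.0593 units xyz [-0.16 -0.11  2.21]
ball [ 0.58890997 -0.07939939  0.18521054] 162 162 offset from tcp [ 0.0002 -0.0007 -0.0001]
```

```bash
python3 -m inch '[{"x":-0.05,"y":-0.03,"z":0.6,"yaw":0},{"x":-0.05,"y":-0.03,"z":0.6,"yaw":0},{"x":-0.05,"y":-0.03,"z":0.6,"yaw":0},{"x":0,"y":-0.03,"z":0.4,"yaw":0},{"x":0,"y":0,"z":0,"yaw":0}]' | sed -n 2,3p; python3 d.py .5865 -.0785 .08;
```

```text
tcp_pos: [0.5873, -0.0842, 0.1326]
eef_rot: [176.9, -6.1, -178.2]
t23.4 tcp [ 0.5873 -0.0842  0.1326] rpy [ 176.9   -6.1 -178.2] F [-2.1  0.4 -3.8] w0.0589 units xyz [-0.2   0.11  2.1 ]
```

```bash
python3 -m inch '[{"x":-0.1,"y":0.1,"z":0.5,"yaw":0},{"x":-0.05,"y":0.1,"z":0.5,"yaw":0},{"x":-0.05,"y":0.05,"z":0.5,"yaw":0},{"x":0,"y":0,"z":0.4,"yaw":0},{"x":0,"y":0,"z":0,"yaw":0}]' | sed -n 2,4p; python3 d.py .5865 -.0785 .062
```

```text
tcp_pos: [0.5883, -0.078, 0.0863]
eef_rot: [176.9, -5.8, -178.3]
contact_force: [-0.9, 0.2, -3.4]
t23.8 tcp [ 0.5883 -0.078   0.0863] rpy [ 176.9   -5.8 -178.3] F [-0.9  0.2 -3.4] w0.0590 units xyz [-0.03 -0.07  0.97]
```

```bash
python3 -m inch '[{"x":0.02,"y":-0.03,"z":0.25,"yaw":0},{"x":0.02,"y":-0.03,"z":0.25,"yaw":0},{"x":0,"y":-0.02,"z":0.2,"yaw":0},{"x":0,"y":0,"z":0.05,"yaw":0},{"x":0,"y":0,"z":0,"yaw":0}]' | sed -n 2,4p; python3 d.py .5865 -.0785 .059
```

```text
tcp_pos: [0.5862, -0.0798, 0.0676]
eef_rot: [177.0, -5.7, -178.2]
contact_force: [-0.1, 0.4, -2.8]
t24.2 tcp [ 0.5862 -0.0798  0.0676] rpy [ 177.    -5.7 -178.2] F [-0.1  0.4 -2.8] w0.0595 units xyz [-0.05  0.03  0.34]
```

```bash
python3 -m inch '[{"x":0,"y":0.03,"z":0.1,"yaw":0},{"x":0,"y":0.02,"z":0.1,"yaw":0},{"x":0,"y":0,"z":0.05,"yaw":0},{"x":0,"y":0,"z":0.0,"yaw":0}]' | sed -n 2,4p; python3 d.py .5865 -.0785 .058;  python3 -m inch '[{"x":0,"y":0,"z":0.05,"yaw":0},{"x":0,"y":0,"z":0.0,"yaw":0}]' | sed -n 2,4p;
```

```text
tcp_pos: [0.5861, -0.0781, 0.0617]
eef_rot: [177.0, -5.6, -178.2]
contact_force: [0.2, 0.6, -4.6]
t24.5 tcp [ 0.5861 -0.0781  0.0617] rpy [ 177.    -5.6 -178.2] F [ 0.2  0.6 -4.6] w0.0591 units xyz [-0.03 -0.02  0.14]
tcp_pos: [0.5861, -0.0779, 0.0605]
eef_rot: [177.0, -5.6, -178.2]
contact_force: [0.2, -0.1, -3.3]
```

```bash
for i in 1 2; do python3 -m inch '[{"x":0,"y":0,"z":0.05,"yaw":0},{"x":0,"y":0,"z":0.0,"yaw":0}]' | sed -n 2,4p;done; python3 -m inch '[{"x":0,"y":0,"z":0.03,"yaw":0},{"x":0,"y":0,"z":0.0,"yaw":0}]' | sed -n 2,4p
```

```text
tcp_pos: [0.5864, -0.0779, 0.0596]
eef_rot: [177.0, -5.6, -178.2]
contact_force: [0.3, -1.0, -3.6]
tcp_pos: [0.5868, -0.0782, 0.0591]
eef_rot: [177.0, -5.5, -178.2]
contact_force: [-0.8, -0.4, -3.2]
tcp_pos: [0.5869, -0.0784, 0.0589]
eef_rot: [177.0, -5.5, -178.2]
contact_force: [0.6, -0.9, -1.6]
```

```bash
for i in 1 2; do python3 -m inch '[{"x":0,"y":0,"z":0.05,"yaw":0},{"x":0,"y":0,"z":0.0,"yaw":0}]' | sed -n 2,4p;done
```

```text
tcp_pos: [0.5871, -0.0788, 0.0585]
eef_rot: [177.1, -5.4, -178.1]
contact_force: [-0.6, -1.6, -1.5]
tcp_pos: [0.5871, -0.0791, 0.0583]
eef_rot: [177.1, -5.4, -178.1]
contact_force: [-0.2, -1.5, -0.8]
```

The load is coming off onto the cup. I'll release gently.

```bash
python3 -m inch '[{"x":0,"y":0,"z":0,"yaw":0},{"x":0,"y":0,"z":0,"yaw":0}]' -1 3 | sed -n 2,5p; python3 -m inch '[{"x":0,"y":0,"z":0,"yaw":0},{"x":0,"y":0,"z":0,"yaw":0},{"x":0,"y":0,"z":0,"yaw":0},{"x":0,"y":0,"z":0,"yaw":0}]' 0.62 | sed -n 2,5p
```

```text
tcp_pos: [0.5871, -0.0791, 0.0582]
eef_rot: [177.1, -5.4, -178.1]
contact_force: [-0.6, -1.2, 0.7]
gripper_width: 0.0596
tcp_pos: [0.5878, -0.0784, 0.0578]
eef_rot: [177.0, -5.3, -178.1]
contact_force: [0.2, -0.7, 0.4]
gripper_width: 0.0707
```

```bash
python3 -m inch '[{"x":0,"y":0,"z":-0.4,"yaw":0},{"x":0,"y":0,"z":-0.6,"yaw":0},{"x":0,"y":0,"z":-0.8,"yaw":0},{"x":0,"y":0,"z":-1,"yaw":0},{"x":0,"y":0,"z":-1,"yaw":0}]' | sed -n 2,5p; python3 -m inch '[{"x":0.5,"y":-0.8,"z":-1,"yaw":0},{"x":0.6,"y":-0.8,"z":-1,"yaw":0},{"x":0.8,"y":-0.8,"z":-0.5,"yaw":0},{"x":0.8,"y":-0.8,"z":0,"yaw":0},{"x":0.8,"y":-0.8,"z":0,"yaw":0}]' | sed -n 2,5p
python3 -m inch '[{"x":0.3,"y":-1,"z":0,"yaw":0},{"x":0.3,"y":-1,"z":0,"yaw":0},{"x":0.3,"y":-1,"z":0,"yaw":0},{"x":0,"y":-0.5,"z":0,"yaw":0},{"x":0,"y":0,"z":0,"yaw":0}]' | sed -n 1,5p
python3 - <<'E'
from h import *
from scipy.optimize import least_squares
im,d=snap('scene');it,dt=snap('top')
c0=np.array([.587,-.0785,.058])
for n,i,dd in(('scene',im,d),('top',it,dt)):
    X=cloud(n,dd);Q=X[(np.linalg.norm(X-c0,axis=2)<.036)&(X[...,2]>.055)&(dd>0)]
    if len(Q)>10:print(n,len(Q),least_squares(lambda c:np.linalg.norm(Q-c,axis=1)-.03,c0,loss='soft_l1',f_scale=.001).x.round(4))
X=cloud('top',dt)
g=X[(X[...,2]>.13)&(X[...,2]<.175)&(X[...,0]>.43)&(X[...,0]<.6)&(X[...,1]>0)&(X[...,1]<.2)];print('lever',len(g),np.median(g,0) if len(g) else 0)
a=np.vstack([cv2.resize(im[70:260,140:380,::-1],(600,300)),cv2.resize(it[100:270,100:420,::-1],(600,300))]);cv2.imwrite('pics/f.png',a)
E
```

```text
tcp_pos: [0.5936, -0.0829, 0.1518]
eef_rot: [177.0, -6.0, -178.2]
contact_force: [-0.1, -0.4, -0.5]
gripper_width: 0.071
tcp_pos: [0.5203, -0.1897, 0.2308]
eef_rot: [177.2, -5.2, -177.8]
contact_force: [0.5, -0.3, 1.1]
gripper_width: 0.0712
time_s: 27.28
tcp_pos: [0.4967, -0.2849, 0.2365]
eef_rot: [177.4, -4.7, -177.9]
contact_force: [1.0, 1.0, -0.9]
gripper_width: 0.0709
scene 288 [ 0.5876 -0.0808  0.0577]
lever 56 [0.46915006 0.11901512 0.1661958 ]
```

View pics/f.png

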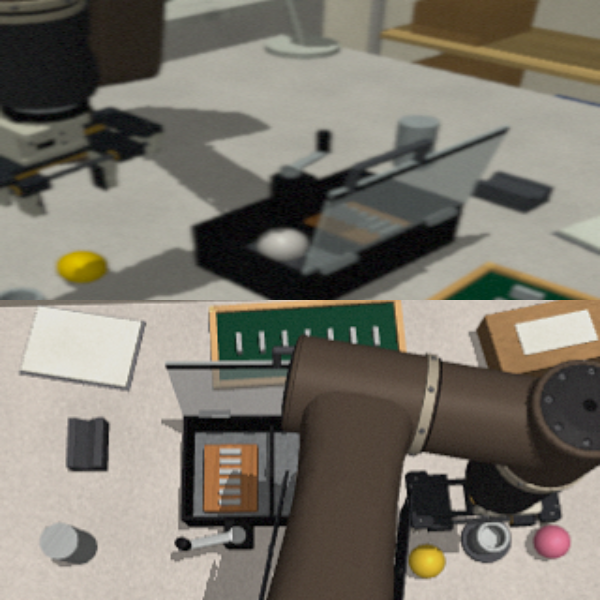

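The ball sits in the cup at z = 0.0577 (expected 0.058). The lever is at about 1.75 rad, the lid is past upright, and the robot is clear.

```bash
python3 -c "
from plant import r;print(r.close_job(), r.get_state()['time_s'])"
```

```text
the job is handed in; nothing more can be done
the job is handed in; nothing more can be done
```

The white ball is resting in the cup inside the case, and the job was handed in shortly after 27 s on the robot's clock. No verdict was reported, so success rests on my own last checks.

**What I did:**
- I swung the latch lever aside by its grip.
- I raised the lid by its bar: gripped to about 52°, then pushed with the bar caged between the fingers to about 98°, where it stayed.
- I lifted the ball from its stand, lowered it until its weight came off the gripper, then released it and moved the arm clear.

**Last checks:**
- **Ball:** centre measured at (0.588, -0.081, 0.058), 22 mm above the cup rim as expected. It is about 2–3 mm from my cup estimate of (0.5865, -0.0785).
- **Lever and lid:** the lever is at about 1.75 rad and the lid is past upright. The lid angle comes from the arm's path and the pictures; I did not measure it directly.
- **Bystanders:** the cylinder and V-block look unmoved in the last picture. The mouse was hidden behind the arm, but the arm never came near it.
- **Robot:** touching nothing, with forces about 1 N.

**What failed or disagreed:**
- The first ball grasp was too high, so I reopened and gripped again.
- The tool drifted about 6° out of vertical, and the lid bar built up a side force of about 25 N until I loosened the grip.
- The cup's x position differed by up to 8 mm between methods (0.582 to 0.590).
- The arm blocked the top camera's view of the ball, so its final position comes from the scene camera alone.

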